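# Arm the test fixture and hold the waveguide block in its corner

## Task

First arm the fixture: push the plunger of the hand trigger right down to its stop and let it spring back up fully. Then set the waveguide block flat on the fixture plate, brass port up and with a long side towards the long fence, press it into the corner so that it lies flush against both fences at once, and finish while still holding it firmly pressed against both for the measurement. Leave the wrench, the adapter and the screw tray where they are.

Things in the scene. Friction and masses are not known exactly. Their poses are not given: they have to be found in the camera images.
- fixture: fixed dark steel plate, 150 x 150 x 12 mm, top at 12 mm above the bench; origin at the centre of its underside; its x and y run along its sides. On it stand two bright steel fences, 20 mm high (tops 32 mm above the bench) and 14 mm thick, that make a right-angled corner at its +x +y side. Plate and fences are smooth ground metal: the block slides on them easily (friction about 0.25). It turns by up to 0.6 rad from start to start
- corner (a point): the point on the fixture plate's top face (12 mm above the bench) where the inner faces of the two fences would meet; axes as the fixture's. The block belongs on the -x -y side of it: when home, the centre of the block is 30 mm from it towards -x and 40 mm towards -y
- fence_long: fixed long fence, 112 mm along the fixture's y, 14 mm thick, 20 mm high; origin at the centre of its underside; its inner face is 7 mm from the origin towards the fixture's -x. It ends 8 mm short of the corner (a relief gap)
- fence_short: fixed short fence, 72 mm along the fixture's x, 14 mm thick, 20 mm high; origin at the centre of its underside; its inner face is 7 mm from the origin towards the fixture's -y. It ends 8 mm short of the corner
- block: loose waveguide block, 0.25 to 0.5 kg: bare aluminium body 60 (its x) x 80 (its y) x 22 mm high, with a brass port, 26 x 26 mm square and 32 mm tall, standing in the middle of its top (top of the port 54 mm above the underside). Origin at the centre of its underside. Same after a half turn, and either way round is right; it lies on the bench at any yaw
- trigger: fixed hand trigger: grey box 75 x 75 x 40 mm with a steel collar up to 48 mm, and the black round plunger head above it; origin at the centre of its underside. It and the block may change places, one to the left and one to the right of the fixture
- plunger_top (a point): centre of the top of the trigger's black plunger head, a disc of 36 mm diameter; 72 mm above the bench when up, 60 mm when fully down
- plunger (a joint): travel of the plunger: 0 up, 0.012 m down at its stop; spring-loaded, 2 N to start and about 6.5 N at the stop; comes back up by itself
- wrench: bystander: steel wrench about 170 mm long and 7 mm thick, lying flat beyond the fixture
- adapter: bystander: round brass waveguide adapter with two flanges, 38 mm diameter, 35 mm high, standing beyond the fixture
- screw_tray: bystander: white open screw tray 80 x 110 x 22 mm beyond the fixture
Mind the look-alikes: they are no part of the job. What is shaped like the block but brown or purple is not meant.

How it is judged (in metres and radians):
On the way, in this order (a step that is already met when the one before it is completed fails the run):
1. the plunger is pressed down to its stop (value of joint plunger above 0.0105 m), for 0.05 s.
2. the plunger has sprung back up (value of joint plunger below 0.002 m), for 0.1 s.
3. the block is in the corner and touches both fences at once (contact force between block and fence_long above 0.5 N and contact force between block and fence_short above 0.5 N and x of block in the frame of corner between -0.034 and -0.026 m and y of block in the frame of corner between -0.044 and -0.036 m), for 0.1 s.
At the end, for the whole second after the job is handed in: Block flat on the plate (height within 2.5 mm, tilt 0.05 rad), long side along the long fence (0.05 rad), centre within 3 mm of home, at rest, still held by the robot and pressing each fence with over 1.5 N through the last second; plunger back up (within 2 mm) (contact force between block and fence_long above 1.5 N and contact force between block and fence_short above 1.5 N and (contact force between block and the fingers above 1 N or contact force between block and the arm above 1 N) and x of block in the frame of corner between -0.033 and -0.027 m and y of block in the frame of corner between -0.043 and -0.037 m and z of block in the frame of corner between -0.003 and 0.0025 m and angle between the y axis of block and the y axis of fixture, either way round below 0.05 rad and angle between block's own z axis and vertical below 0.05 rad and value of joint plunger below 0.002 m and linear speed of block below 0.02 m/s); the arm keeps its last pose, push and grip.
It fails at once if the wrench is moved by more than 30 mm (distance of wrench from where it was at the start of the episode above 0.03 m).
It fails at once if the adapter is moved by more than 30 mm or tipped over (distance of adapter from where it was at the start of the episode above 0.03 m or angle between adapter's own z axis and vertical above 0.5 rad).
It fails at once if the screw tray is moved by more than 30 mm (distance of screw_tray from where it was at the start of the episode above 0.03 m).
It also fails if it takes over 64 s, if anything falls off the work surface, if the arm or the gripper's body presses on something with over 40 N, if the wrist force passes 120 N, or if a joint passes its speed limit or range.

## Robot

A 6-joint arm with a two-finger parallel gripper is mounted at the origin on the work surface. World frame = base frame: x ahead of the robot, y to its left, z up, the work surface at z = 0. Lengths are in mm, angles in rad, forces in N, time in s.
With the tool pointing down it reaches from about 275 to 1000 mm from the base axis. Payload 8.4 kg.
Tool frame: the origin (TCP) lies midway between the tips of the shut fingers; the grasp point (between the pads) lies 19 mm behind it; z points along the fingers, y is the line along which they close (so a half turn about z gives the same grasp; the last joint's range is limited). The gripper opens to 85 mm and grips with 20 to 120 N. Pads are 22 mm wide; open, the fingers measure 114 mm over their backs; the gripper's body (76 mm by 85 mm) begins 54 mm behind the grasp point. The pads swing forward as they close: fully open they stand 13 mm farther back than shut.
Start: joints at [-1.291, 0.353, 1.633, -0, 1.155, -0.002], TCP at [173.802, -600.35, 192.681] pointing down, gripper open.
Joint ranges: [-2.63, 2.63], [-0.92, 2.1], [0.06, 2.66], [-1.3, 4.44], [0, 2.69], [-3.02, 3.02]. Speed limits (rad/s): [2.22, 2.22, 2.79, 3.14, 3.14, 3.14].

## Interface

Orientations are given as [roll, pitch, yaw] about the fixed x, y, z axes, in that order (R = Rz(yaw) Ry(pitch) Rx(roll)).
In Python, from rig import telemetry, optics, r gives the robot as it stands.
- The arm moves only by the tool play_rows, never from a script. Its arguments are lists of equal length, an entry for each row: "dp": the shift along the tool's x, y, z in units of 40 mm (1.0 is 40 mm), a list of three; "rot": the turn, a rotation vector about the tool's x, y, z in units of 6 degrees (1.0 is 6 degrees), a list of three. In form: {"dp": [[tx, ty, tz], ...], "rot": [[ax, ay, az], ...]}. A call has 1 to 5 rows; each row is the pose to reach, as a shift and turn from the pose commanded when the call began, along the tool's axes at that moment; what a row does not reach only later rows make up. A row lasts 1/12 s, in which the tool goes at most 41.7 mm and 7.16 degrees, less where a joint would pass 70% of its speed; a pose out of reach is approached as far as the arm can. A call with a gripper value outside its range is refused whole. "fingers" is the opening, from 0 (shut) to 1 (fully open), set as the call begins (left out, the last holds). The fingers move at their own pace and stop on an object; "grip_force" is the grip in N (left out, the last holds). Time passes only in rows, so rows that repeat a pose let the fingers close. It gives the time, the measured TCP pose, the force, the opening and the grip force at its end, in the units of the state.
- telemetry.sense(): the state, without advancing time (a new reading comes with each control period).
- optics.grab_frame(name): name is "side" or "top"; returns a dict with "color" (480x640x3 uint8, red, green, blue), "mtx" (3x3 intrinsics, pixels), "D" ([k1, k2, p1, p2, k3] as OpenCV has them; the pictures are not rectified), "R" (3x3) and "t" (3): a world point X has camera coordinates R X + t. Camera axes: x right, y down, z forward; pixel columns grow to the right and rows downward; lengths in mm; the calibration is good to about 2 mm. A picture is of the moment at which its call begins. There is no depth.
- r.sign_off(): hands the job in; it is judged then, once.
The state is a dict: "clock": time; "qpos": joint angles; "qvel": joint speeds; "joint_efforts": joint torques, N m; "eef_pos": TCP position; "tcp_rot": TCP orientation; "contact_force": force on the tool from outside, world axes, zero at the start; "wrist_torque": the same for the moment, N m; "opening": opening from 0.0 (shut) to 1.0 (fully open); "grasp_force": force on a finger pad.
Only numpy, scipy, OpenCV 4.12 (cv2) and the standard library are available. Lean on these libraries where they do the work, as an engineer would, in place of code of your own. Each camera call takes 0.05 s, during which the arm holds its last target. There are 200 camera calls.

## Working session

There is one attempt and no reset: what is moved stays moved. The work goes in short steps, Python scripts to look and compute and a tool call to move; the robot and the scene stay as the last step left them, time stands still between calls to the robot, and variables do not carry over. Pictures are saved under pics/ and viewed, at most 10 in all, crops included, and the job is handed in when it is done.

Besides the shell and the picture viewer there is one more tool, called after "Emit:" as a command line: name --argument value ..., lists and objects as JSON in quotes. play_rows: Moves the arm, as the interface text tells. Its arguments: {"type":"object","properties":{"dp":{"type":"array"},"rot":{"type":"array"},"fingers":{"type":"number"},"grip_force":{"type":"number"}},"required":["dp","rot"]}

```bash
ls; mkdir -p pics
python3 - <<'E'
from rig import telemetry, optics, r
import cv2
s=telemetry.sense(); print(s)
for n in("top","side"):
    f=optics.grab_frame(n); cv2.imwrite(f"pics/{n}0.png",f["color"][:,:,::-1])
    print(n,f["mtx"].tolist(),f["D"],f["R"].tolist(),f["t"])
E
```

```text
pics
{'clock': 0.0, 'qpos': array([-1.29135142e+00,  3.53660681e-01,  1.63414922e+00,  6.76158905e-06,
        1.15519549e+00, -2.38855949e-03]), 'qvel': array([ 4.42003025e-05,  2.96660201e-05, -5.18346880e-04,  2.64974785e-04,
        1.91474041e-03, -1.62543039e-03]), 'joint_efforts': array([-8.55952421e-04, -6.05257487e+01, -3.42063546e+01, -1.03555330e-04,
        9.42182407e-03,  1.24173397e-05]), 'eef_pos': array([ 173.68375439, -599.82125761,  191.94743744]), 'tcp_rot': array([-3.14017993e+00, -9.55653245e-06,  2.81830723e-01]), 'contact_force': array([0.43603367, 0.57123623, 0.88842751]), 'wrist_torque': array([0.00887525, 0.02017032, 0.00049455]), 'grasp_force': 0.0, 'opening': 1.0027111121688175}
top [[466.58247653900025, 0.0, 315.15420351341334], [0.0, 466.58247653900025, 239.5716744097421], [0.0, 0.0, 1.0]] [-0.02210178  0.          0.          0.          0.        ] [[-0.01516618290173501, -0.9996674248498673, -0.020857291056734124], [-0.9976411448729615, 0.01652554639394087, -0.06662621385721765], [0.06694873376515133, 0.019797626383380146, -0.9975599836785889]] [ 62.66919626 525.49201475 988.48754699]
side [[515.3803427169596, 0.0, 331.722228318952], [0.0, 515.3803427169596, 248.05393028242344], [0.0, 0.0, 1.0]] [-0.0469816  0.         0.         0.         0.       ] [[-0.9741013315574816, -0.22561200969652245, -0.01502720661458157], [-0.09780782197674613, 0.4803491809257974, -0.8716067314701516], [0.203863252740915, -0.847563499370172, -0.4899753960325783]] [550.60009765  99.05301202 933.42907011]
```

View pics/top0.png

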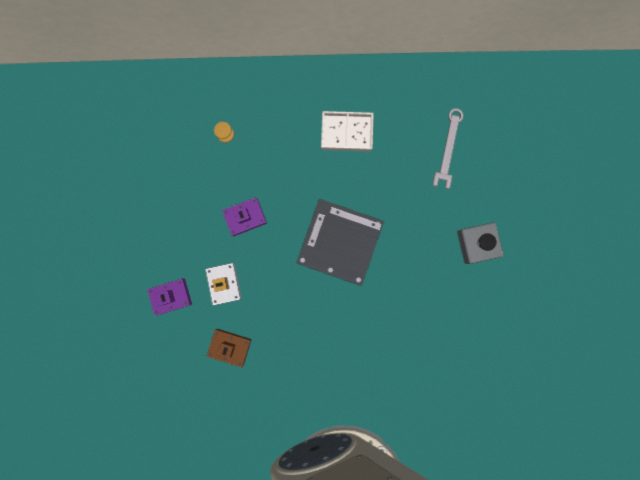

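View pics/side0.png

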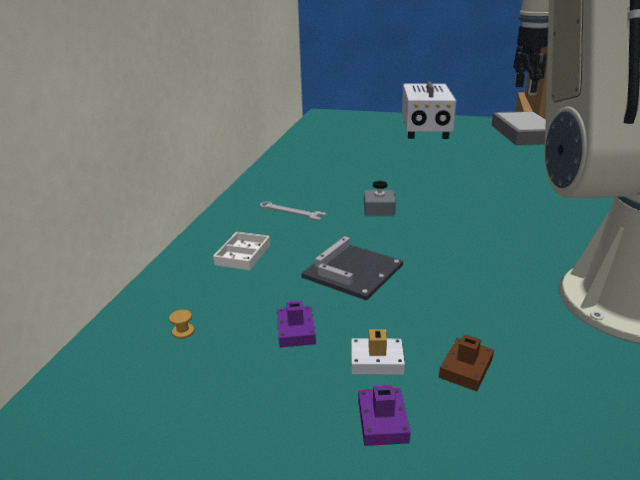

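Candidates, in the top view: white/aluminium block with brass port (222,285), purple (245,216), purple (169,297) and brown (229,348). I choose (222,285). The fixture is at (340,243) with its corner at the upper left, and the trigger plunger is at (487,242).

```bash
cat > h.py <<'E'
import numpy as np, cv2
def to_world(f,uv,z):
    "pixels -> world points on plane z"
    p=cv2.undistortPoints(np.float64(uv).reshape(-1,1,2),f["mtx"],f["D"])[:,0]
    R,t=np.array(f["R"]),np.array(f["t"]); c=-R.T@t
    d=np.c_[p,np.ones(len(p))]@R
    return c+d*((z-c[2])/d[:,2])[:,None]
def proj(f,X):
    return cv2.projectPoints(np.float64(X).reshape(-1,1,3),cv2.Rodrigues(np.array(f["R"]))[0],np.float64(f["t"]),f["mtx"],f["D"])[0][:,0]
def blob(mask,box):
    m=np.zeros_like(mask,np.uint8); x0,y0,x1,y1=box; m[y0:y1,x0:x1]=mask[y0:y1,x0:x1]
    m=cv2.morphologyEx(m,cv2.MORPH_CLOSE,np.ones((5,5)))
    n,l,s,c=cv2.connectedComponentsWithStats(m); i=1+np.argmax(s[1:,4])
    ct=max(cv2.findContours((l==i).astype(np.uint8),0,1)[0],key=cv2.contourArea)
    return c[i],s[i,4],cv2.boxPoints(cv2.minAreaRect(ct)),ct
E
python3 - <<'E'
from rig import telemetry, optics, r
from h import *
f=optics.grab_frame("top"); im=f["color"]; hsv=cv2.cvtColor(im,cv2.COLOR_RGB2HSV)
S,V=hsv[...,1],hsv[...,2]
for p in [(215,275),(335,212),(318,230),(340,250),(470,245),(487,242),(220,284),(150,150)]: print(p,im[p[1],p[0]],end=' ')
print()
c=im[:,:,::-1]
a=cv2.resize(c[255:315,195:255],(390,390),interpolation=cv2.INTER_CUBIC); b=cv2.resize(c[192:292,292:392],(390,390),interpolation=cv2.INTER_CUBIC)
cv2.imwrite("pics/crop.png",np.hstack([a,b]))
m=((S<60)&(V>130)).astype(np.uint8)
for n,box,z in [("block",(195,255,255,315),22),("long",(326,203,390,235),32),("short",(300,208,326,255),32)]:
    cc,A,bx,ct=blob(m,box); w=to_world(f,bx,z)
    e=np.linalg.norm(np.diff(w[[0,1,2]],axis=0),axis=1); print(n,cc,A,to_world(f,[cc],z).round(1),w[:,:2].round(1).tolist(),w.mean(0).round(1),e.round(1))
cc,A,bx,ct=blob((V<40).astype(np.uint8),(470,225,505,260)); print("plunger",cc,A,to_world(f,[cc],72), 'diam',2*np.sqrt(A/np.pi)*2.1)
E
```

```text
(215, 275) [218 215 218] (335, 212) [164 162 170] (318, 230) [167 162 172] (340, 250) [74 76 81] (470, 245) [124 127 129] (487, 242) [44 42 43] (220, 284) [40 39 43] (150, 150) [ 50 120 114] 
block [222.71760797 283.68770764] 903 [[434.5 254.2  22. ]] [[469.0, 293.4], [480.1, 233.0], [400.5, 217.3], [389.4, 277.4]] [434.7 255.3  22. ] [61.4 81.1]
long [355.26204819 218.0060241 ] 332 [[570.1 -32.1  32. ]] [[582.5, 23.4], [596.0, 18.7], [558.5, -86.6], [545.1, -81.8]] [570.5 -31.6  32. ] [ 14.3 111.7]
short [315.8156682  229.71428571] 217 [[546.5  52.3  32. ]] [[515.7, 71.2], [582.3, 46.6], [577.5, 33.6], [510.9, 58.2]] [546.6  52.4  32. ] [71.  13.9]
plunger [493.5 240. ] 2 [[ 515.93206006 -309.18523985   72.        ]] diam 3.351115155372035
```

View pics/crop.png

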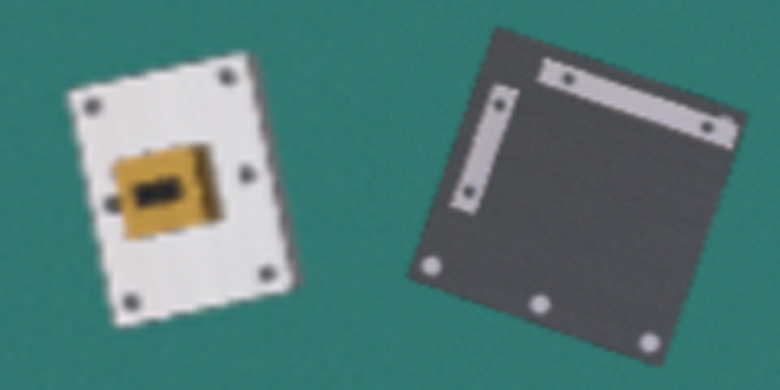

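Crop: white block with a brass port (left) and the plate with a long fence on top and a short one at left. Block and fence sizes match the given ones (61x81, 112x14, 71x14), and both fences give the same corner, (585.6, 30.8). The choice of block stands.

```bash
cat >> h.py <<'E'
def plan(s,target,yaw):
    "shift and turn in tool axes/units from the present pose to target (tool down)"
    from scipy.spatial.transform import Rotation as Ro
    R=Ro.from_euler('xyz',s["tcp_rot"]); G=Ro.from_euler('xyz',[np.pi,0,yaw])
    d=R.inv().apply(np.array(target)-s["eef_pos"])/40
    print("dp",d.round(3),"rot",(np.degrees((R.inv()*G).as_rotvec())/6).round(2),"F",s["contact_force"].round(1),"t",s["clock"],"q6",s["qpos"][5].round(2))
E
python3 - <<'E'
from rig import telemetry, optics, r
from h import *
f=optics.grab_frame("top"); im=f["color"]; V=im.max(2)
cc,A,bx,ct=blob((V<65).astype(np.uint8),(476,230,500,254))
print("plunger",cc,A,bx); w=to_world(f,[cc],72)[0]; print(w, to_world(f,bx,72).round(1))
(e,ax,_)=cv2.fitEllipse(ct); print(e,ax,to_world(f,[e],72))
# cross-check in side view
g=optics.grab_frame("side"); print(proj(g,[w,[w[0],w[1],0]]))
V=g["color"].max(2); print(blob((V<60).astype(np.uint8),(368,178,392,192))[:2])
plan(telemetry.sense(),[w[0],w[1],110],0.198)
E
```

```text
plunger [486.94298246 241.58333333] 228 [[475.5     241.50002]
 [487.      230.00002]
 [498.5     241.50002]
 [487.      253.00002]]
[ 512.93008882 -295.75189336   72.        ] [[ 513.5 -272.5   72. ]
 [ 536.5 -296.8   72. ]
 [ 512.7 -319.2   72. ]
 [ 489.7 -295.    72. ]]
(486.9361572265625, 241.59349060058594) (15.705062866210938, 16.6612548828125) [[ 512.90965097 -295.73723      72.        ]]
[[379.61158637 184.0075172 ]
 [378.7561579  210.81198593]]
(array([379.52173913, 184.43478261]), np.int32(92))
dp [10.261 -4.95   2.062] rot [-0.01  0.    0.8 ] F [-0.1 -0.2  0.4] t 0.25 q6 -0.0
```

Plunger at (513, -296); the side view agrees within 0.5 px.

Emit:
play_rows --dp '[[10.26,-4.95,1.5],[10.26,-4.95,1.5],[10.26,-4.95,1.5],[10.26,-4.95,1.5],[10.26,-4.95,1.5]]' --rot '[[0,0,0.8],[0,0,0.8],[0,0,0.8],[0,0,0.8],[0,0,0.8]]' --fingers 0 --grip_force 40

```text
clock: 0.67
eef_pos: [328.5, -461.0, 165.3]
tcp_rot: [3.141, -0.0, 0.197]
contact_force: [0.5, -0.0, -0.8]
opening: 0.303
grasp_force: 0.0
```

```bash
python3 -c "
from rig import telemetry
from h import *
plan(telemetry.sense(),[513,-295.8,95],0.198)"
```

```text
dp [ 5.333 -3.146  1.757] rot [ 0.   -0.   -0.01] F [ 0.5 -0.  -0.8] t 0.6667 q6 0.42
```

Emit:
play_rows --dp '[[5.0,-2.9,1.5],[5.0,-2.9,1.5],[5.0,-2.9,1.5],[5.0,-2.9,1.5],[5.0,-2.9,1.5]]' --rot '[[0,0,0],[0,0,0],[0,0,0],[0,0,0],[0,0,0]]'

```text
clock: 1.08
eef_pos: [479.9, -327.3, 112.8]
tcp_rot: [3.141, -0.0, 0.198]
contact_force: [0.1, -0.9, -0.8]
opening: 0.004
grasp_force: 0.0
```

Emit:
play_rows --dp '[[0,0,0],[0,0,0],[0,0,0]]' --rot '[[0,0,0],[0,0,0],[0,0,0]]'

```text
clock: 1.33
eef_pos: [478.5, -328.9, 113.1]
tcp_rot: [-3.142, 0.001, 0.199]
contact_force: [-0.1, -0.4, -0.4]
opening: -0.003
grasp_force: 0.0
```

```bash
python3 -c "
from rig import telemetry
from h import *
plan(telemetry.sense(),[513,-295.8,58.5],0.198)"
```

```text
dp [ 1.01  -0.64   1.364] rot [-0.    0.01  0.01] F [-0.1 -0.4 -0.4] t 1.3333 q6 0.77
```

Emit:
play_rows --dp '[[1.0,-0.64,0.5],[1.0,-0.64,0.5],[1.0,-0.64,0.9],[1.0,-0.64,1.2],[1.0,-0.64,1.38]]' --rot '[[0,0,0],[0,0,0],[0,0,0],[0,0,0],[0,0,0]]'

```text
clock: 1.75
eef_pos: [511.4, -296.5, 56.7]
tcp_rot: [-3.141, 0.001, 0.197]
contact_force: [-1.0, -0.1, -0.2]
opening: 0.005
grasp_force: 0.0
```

Emit:
play_rows --dp '[[0,0,0],[0,0,0],[0,0,0]]' --rot '[[0,0,0],[0,0,0],[0,0,0]]'

```text
clock: 2.0
eef_pos: [512.8, -296.7, 58.5]
tcp_rot: [3.141, -0.0, 0.197]
contact_force: [-0.6, -0.1, -0.1]
opening: -0.003
grasp_force: 0.0
```

Run:
```python
from rig import telemetry, optics, r
from h import *
o=[]
for n,(x,y) in (("top",(490,240)),("side",(380,185))):
    f=optics.grab_frame(n); X=telemetry.sense()["eef_pos"]; print(n,proj(f,[X,[512.9,-295.7,72]]),X)
    o.append(cv2.resize(f["color"][y-50:y+50,x-50:x+50,::-1],(400,400),interpolation=cv2.INTER_CUBIC))
cv2.imwrite("pics/press.png",np.hstack(o))
```

```text
top [[485.13123185 241.94270785]
 [486.91800527 241.59853326]] [ 513.00560529 -296.62175465   58.68346938]
side [[379.42167539 188.92543683]
 [379.62073331 184.01640048]] [ 513.11944342 -296.53686431   58.7391043 ]
```

View pics/press.png

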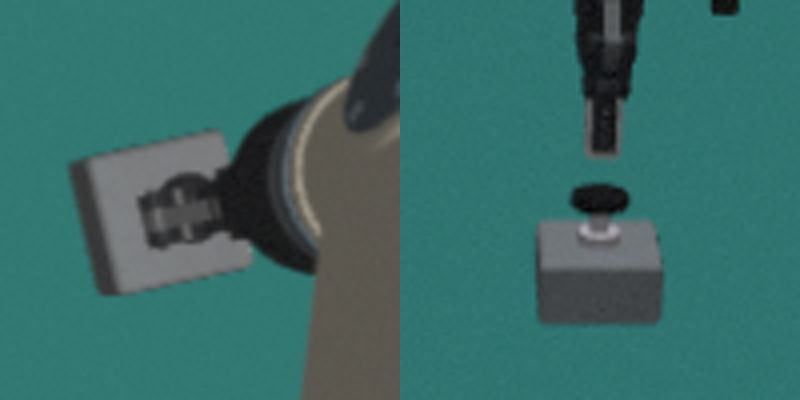

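Side view: fingertip at about (380,174) while the plunger top is at (380,184), still up. The reported TCP should be at row 189, so the real tips are roughly 30-40 mm higher than reported. I'll lower until the force shows contact, then measure this offset.

Emit:
play_rows --dp '[[0,0,0.15],[0,0,0.3],[0,0,0.4],[0,0,0.4],[0,0,0.4]]' --rot '[[0,0,0],[0,0,0],[0,0,0],[0,0,0],[0,0,0]]'

```text
clock: 2.52
eef_pos: [512.5, -295.7, 41.4]
tcp_rot: [-3.141, 0.001, 0.198]
contact_force: [-0.1, -0.6, 0.3]
opening: 0.001
grasp_force: 0.0
```

Run:
```python
from rig import telemetry, optics, r
from h import *
f=optics.grab_frame("side"); s=telemetry.sense(); print(s["eef_pos"],s["contact_force"],s["qpos"])
x,y=380,180
V=f["color"].max(2); print(V[165:196,380])
for z in range(40,110,10): print(z,proj(f,[[512.9,-296.5,z]])[0].round(1),end=' ')
```

```text
[ 512.77791816 -295.80449094   41.7154674 ] [0.3637918  0.76781088 0.60645124] [-5.25770219e-01  4.82946623e-01  1.82054057e+00  7.30131065e-07
  8.38534695e-01  8.46876805e-01]
[ 26  18  26  24  33  36  36  39  39  32  38  43  32  30  53  85  78  30
  28  27  32  22  20  46  91 100 101 106 141 150 102]
40 [379.3 196. ] 50 [379.4 192.2] 60 [379.5 188.5] 70 [379.6 184.7] 80 [379.8 180.8] 90 [379.9 177. ] 100 [380.  173.1]
```

The tip edge is now at about row 179.5 (z ≈ 81), against a reported 41.7, so the offset is about 39 mm. Continuing down.

Emit:
play_rows --dp '[[0,0,0.15],[0,0,0.3],[0,0,0.4],[0,0,0.4]]' --rot '[[0,0,0],[0,0,0],[0,0,0],[0,0,0]]'

```text
clock: 2.9
eef_pos: [513.3, -296.2, 25.5]
tcp_rot: [3.141, -0.001, 0.198]
contact_force: [2.0, -0.8, 5.5]
opening: -0.002
grasp_force: 2.3
```

Emit:
play_rows --dp '[[0,0,0.05],[0,0,0.09],[0,0,0.09],[0,0,0.09]]' --rot '[[0,0,0],[0,0,0],[0,0,0],[0,0,0]]'

```text
clock: 3.23
eef_pos: [513.3, -296.2, 22.8]
tcp_rot: [3.141, -0.001, 0.198]
contact_force: [1.3, -0.3, 6.2]
opening: -0.003
grasp_force: 2.8
```

Emit:
play_rows --dp '[[0,0,0.04],[0,0,0.06],[0,0,0.06],[0,0,0.06]]' --rot '[[0,0,0],[0,0,0],[0,0,0],[0,0,0]]'

```text
clock: 3.57
eef_pos: [513.4, -296.2, 21.4]
tcp_rot: [3.141, -0.001, 0.198]
contact_force: [-1.7, 1.0, 15.0]
opening: -0.002
grasp_force: 7.6
```

Stop reached: 15 N at reported z 21.4, which corresponds to 60. So the tips sit 38.6 mm above the reported z. Now release.

Emit:
play_rows --dp '[[0,0,-1.0],[0,0,-1.5],[0,0,-1.5],[0,0,-1.5]]' --rot '[[0,0,0],[0,0,0],[0,0,0],[0,0,0]]'

```text
clock: 3.9
eef_pos: [513.3, -296.2, 80.9]
tcp_rot: [3.14, -0.001, 0.198]
contact_force: [-0.1, 0.0, -0.3]
opening: -0.0
grasp_force: 0.0
```

Run:
```python
from rig import telemetry, optics, r
from h import *
f=optics.grab_frame("side"); V=f["color"].max(2); print(blob((V<60).astype(np.uint8),(368,179,392,192))[:2])
plan(telemetry.sense(),[434.6,255.2,80],0.198)
```

```text
(array([379.58888889, 184.51111111]), np.int32(90))
dp [ 8.0300e-01 -1.3884e+01 -4.0000e-03] rot [-0.  0.  0.] F [-0.1  0.3 -0.8] t 3.95 q6 0.85
```

The plunger is back up (row 184.5, as before the press). On to the block.

Emit:
play_rows --dp '[[0.8,-13.9,0],[0.8,-13.9,0],[0.8,-13.9,0],[0.8,-13.9,0],[0.8,-13.9,0]]' --rot '[[0,0,0],[0,0,0],[0,0,0],[0,0,0],[0,0,0]]' --fingers 1

```text
clock: 4.37
eef_pos: [481.5, -87.8, 78.4]
tcp_rot: [-3.14, 0.003, 0.197]
contact_force: [0.9, 0.2, -0.4]
opening: 0.708
grasp_force: 0.0
```

Emit:
play_rows --dp '[[0.5,-9.0,0],[0.5,-9.0,0],[0.5,-9.0,0],[0.5,-9.0,0],[0.5,-9.0,0]]' --rot '[[0,0,0],[0,0,0],[0,0,0],[0,0,0],[0,0,0]]'

```text
clock: 4.78
eef_pos: [452.0, 118.1, 78.6]
tcp_rot: [3.141, 0.003, 0.198]
contact_force: [1.5, 0.4, 1.0]
opening: 1.003
grasp_force: 0.0
```

```bash
python3 -c "
from rig import telemetry
from h import *
plan(telemetry.sense(),[434.6,255.2,60],0.198)"
```

```text
dp [ 0.249 -3.447  0.464] rot [ 0.    0.03 -0.  ] F [1.5 0.4 1. ] t 4.7833 q6 1.63
```

Emit:
play_rows --dp '[[0.25,-3.4,0.4],[0.25,-3.4,0.4],[0.25,-3.4,0.4],[0.25,-3.4,0.4],[0.25,-3.4,0.4]]' --rot '[[0,0,0],[0,0,0],[0,0,0],[0,0,0],[0,0,0]]'

```text
clock: 5.2
eef_pos: [435.5, 254.1, 62.2]
tcp_rot: [3.141, 0.003, 0.202]
contact_force: [0.1, -0.5, 0.1]
opening: 0.997
grasp_force: 0.0
```

Emit:
play_rows --dp '[[0,0,0],[0,0,0]]' --rot '[[0,0,0],[0,0,0]]'

```text
clock: 5.37
eef_pos: [436.4, 250.5, 63.2]
tcp_rot: [3.141, 0.002, 0.198]
contact_force: [-0.1, 0.5, 0.0]
opening: 1.0
grasp_force: 0.0
```

Run:
```python
from rig import telemetry, optics, r
from h import *
s=telemetry.sense(); plan(s,[434.6,255.2,-12],0.198)
o=[]
for n in ("top","side"):
    f=optics.grab_frame(n); X=s["eef_pos"]+[0,0,38.6]; p=proj(f,[X,[434.6,255.2,54]]); x,y=p[1].round().astype(int); print(n,p, 'crop0',x-50,y-50)
    o.append(cv2.resize(f["color"][y-50:y+50,x-50:x+50,::-1],(400,400),interpolation=cv2.INTER_CUBIC))
cv2.imwrite("pics/above.png",np.hstack(o))
```

```text
dp [-0.017 -0.126  1.879] rot [ 0.01  0.02 -0.  ] F [-0.1  0.5  0. ] t 5.3667 q6 1.89
top [[215.74990621 283.8417286 ]
 [218.86092734 284.08859255]] crop0 169 234
side [[377.42467302 307.66045127]
 [377.19074017 335.24619317]] crop0 327 285
```

View pics/above.png

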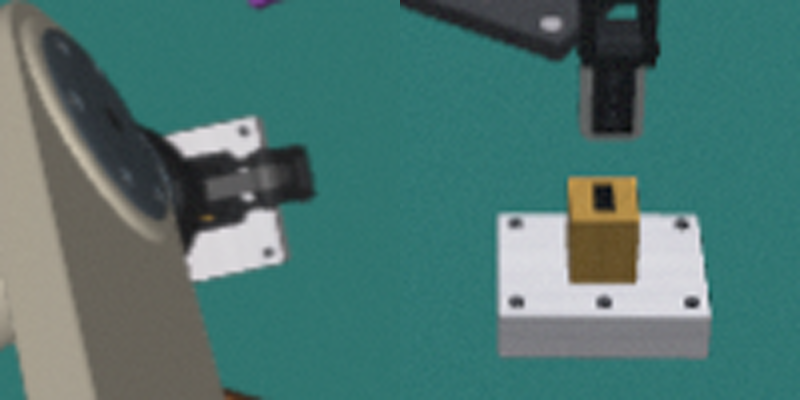

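Near finger at column 380 and port at 377.5, so the tool is nearly centred. Port and finger axes are aligned. Lowering with a small x correction.

Emit:
play_rows --dp '[[0.04,-0.12,0.6],[0.04,-0.12,1.3],[0.04,-0.12,1.7],[0.04,-0.12,1.87],[0.04,-0.12,1.87]]' --rot '[[0,0,0],[0,0,0],[0,0,0],[0,0,0],[0,0,0]]'

```text
clock: 5.88
eef_pos: [437.0, 255.3, -12.0]
tcp_rot: [3.141, 0.003, 0.196]
contact_force: [-0.8, -0.5, 0.6]
opening: 1.002
grasp_force: 0.0
```

Emit:
play_rows --dp '[[0,0,0],[0,0,0],[0,0,0],[0,0,0],[0,0,0]]' --rot '[[0,0,0],[0,0,0],[0,0,0],[0,0,0],[0,0,0]]' --fingers 0 --grip_force 60

```text
clock: 6.3
eef_pos: [438.2, 257.1, -10.1]
tcp_rot: [-3.141, -0.001, 0.198]
contact_force: [-0.3, -1.5, 16.7]
opening: 0.301
grasp_force: 13.6
```

Emit:
play_rows --dp '[[0,0,0],[0,0,0],[0,0,0]]' --rot '[[0,0,0],[0,0,0],[0,0,0]]'

```text
clock: 6.55
eef_pos: [438.4, 257.3, -9.9]
tcp_rot: [-3.141, -0.001, 0.198]
contact_force: [-0.4, -1.6, 7.2]
opening: 0.292
grasp_force: 59.8
```

Gripped (opening 0.29 ≈ 25 mm, 60 N). Lift.

Emit:
play_rows --dp '[[0,0,-0.4],[0,0,-1.0],[0,0,-1.4],[0,0,-1.6],[0,0,-1.6]]' --rot '[[0,0,0],[0,0,0],[0,0,0],[0,0,0],[0,0,0]]'

```text
clock: 6.97
eef_pos: [438.8, 257.6, 54.8]
tcp_rot: [-3.141, -0.003, 0.198]
contact_force: [0.1, -0.1, -3.4]
opening: 0.289
grasp_force: 59.7
```

```bash
python3 -c "
from rig import telemetry
from h import *
plan(telemetry.sense(),[524.7,-1.3,52],1.221)"
```

```text
dp [0.832 6.768 0.065] rot [ 0.01 -0.03 -9.77] F [ 0.1 -0.1 -3.4] t 6.9667 q6 1.9
```

Emit:
play_rows --dp '[[0.05,0.4,0],[0.15,1.1,0],[0.25,1.9,0],[0.35,2.7,0],[0.42,3.5,0]]' --rot '[[0,0,-0.6],[0,0,-1.6],[0,0,-2.6],[0,0,-3.6],[0,0,-4.6]]'

```text
clock: 7.38
eef_pos: [481.3, 121.6, 52.1]
tcp_rot: [-3.141, 0.001, 0.686]
contact_force: [0.3, 0.4, -2.6]
opening: 0.289
grasp_force: 59.8
```

```bash
python3 -c "
from rig import telemetry
from h import *
plan(telemetry.sense(),[524.7,-1.3,52],1.221)"
```

```text
dp [-1.107e+00  3.065e+00  1.000e-03] rot [-0.01  0.01 -5.11] F [ 0.3  0.4 -2.6] t 7.3833 q6 1.13
```

Emit:
play_rows --dp '[[-0.25,0.7,0],[-0.5,1.4,0],[-0.75,2.1,0],[-0.95,2.7,0],[-1.1,3.05,0]]' --rot '[[0,0,-1.1],[0,0,-2.2],[0,0,-3.3],[0,0,-4.4],[0,0,-5.1]]'

```text
clock: 7.8
eef_pos: [524.5, -2.0, 52.0]
tcp_rot: [-3.141, 0.001, 1.219]
contact_force: [-0.4, 0.6, -3.0]
opening: 0.29
grasp_force: 59.8
```

Emit:
play_rows --dp '[[0,0,0],[0,0,0],[0,0,0]]' --rot '[[0,0,0],[0,0,0],[0,0,0]]'

```text
clock: 8.05
eef_pos: [523.2, 0.9, 52.3]
tcp_rot: [-3.14, 0.0, 1.212]
contact_force: [-0.2, 0.2, -3.1]
opening: 0.293
grasp_force: 59.8
```

Run:
```python
from rig import telemetry, optics, r
from h import *
s=telemetry.sense(); plan(s,[524.7,-1.3,5],1.221)
f=optics.grab_frame("side"); p=proj(f,[[525,-5,50]])[0].round().astype(int); print(p)
x,y=p; cv2.imwrite("pics/pre.png",cv2.resize(f["color"][y-60:y+60,x-80:x+80,::-1],(800,600),interpolation=cv2.INTER_CUBIC))
```

```text
dp [-0.038  0.056  1.182] rot [-0.02  0.   -0.09] F [-0.2  0.2 -3.1] t 8.05 q6 0.36
[352 249]
```

View pics/pre.png

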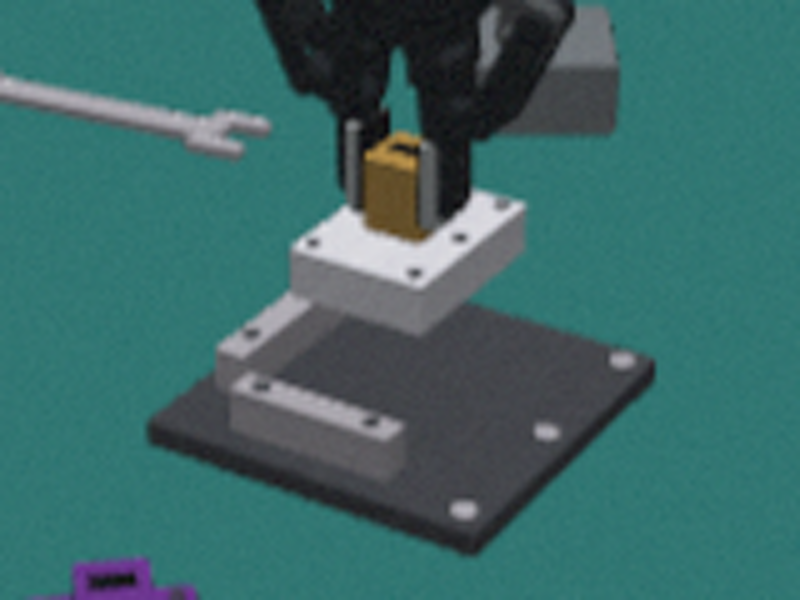

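The block hangs level and parallel to the fences, on the open side of the corner. Lowering to the plate (expected contact at reported z ≈ 2).

Emit:
play_rows --dp '[[-0.04,0.05,0.4],[-0.04,0.05,0.8],[-0.04,0.05,1.1],[-0.04,0.05,1.2],[-0.04,0.05,1.23]]' --rot '[[0,0,-0.09],[0,0,-0.09],[0,0,-0.09],[0,0,-0.09],[0,0,-0.09]]'

```text
clock: 8.52
eef_pos: [524.5, -0.9, 3.1]
tcp_rot: [-3.14, 0.001, 1.224]
contact_force: [-0.5, -0.0, -2.7]
opening: 0.292
grasp_force: 59.8
```

Emit:
play_rows --dp '[[0,0,0.02],[0,0,0.04],[0,0,0.05],[0,0,0.05]]' --rot '[[0,0,0],[0,0,0],[0,0,0],[0,0,0]]'

```text
clock: 8.85
eef_pos: [526.0, -1.7, 2.5]
tcp_rot: [3.141, -0.0, 1.223]
contact_force: [-0.1, 0.3, -3.2]
opening: 0.29
grasp_force: 59.8
```

Emit:
play_rows --dp '[[0,0,0.02],[0,0,0.04],[0,0,0.05],[0,0,0.05]]' --rot '[[0,0,0],[0,0,0],[0,0,0],[0,0,0]]'

```text
clock: 9.18
eef_pos: [526.6, -1.8, 2.0]
tcp_rot: [3.14, -0.001, 1.223]
contact_force: [-5.3, 0.2, 20.2]
opening: 0.293
grasp_force: 63.0
```

Touched down a bit hard; ease off 1 mm, then slide. At this yaw, tool x is fixture y and tool y is fixture x, with about 15 and 13 mm to go.

Emit:
play_rows --dp '[[0,0,-0.03],[0.1,0.08,-0.03],[0.2,0.16,-0.03],[0.28,0.24,-0.03],[0.28,0.24,-0.03]]' --rot '[[0,0,0],[0,0,0],[0,0,0],[0,0,0],[0,0,0]]'

```text
clock: 9.6
eef_pos: [540.4, 5.8, 2.1]
tcp_rot: [3.139, -0.001, 1.223]
contact_force: [1.0, 1.8, 6.7]
opening: 0.293
grasp_force: 61.3
```

Emit:
play_rows --dp '[[0.03,0.03,0],[0.06,0.06,0],[0.06,0.06,0]]' --rot '[[0,0,0],[0,0,0],[0,0,0]]'

```text
clock: 9.85
eef_pos: [542.7, 7.0, 2.1]
tcp_rot: [3.14, -0.001, 1.223]
contact_force: [-0.5, -0.6, 9.4]
opening: 0.292
grasp_force: 61.4
```

Emit:
play_rows --dp '[[0.03,0.03,0],[0.05,0.05,0],[0.05,0.05,0]]' --rot '[[0,0,0],[0,0,0],[0,0,0]]'

```text
clock: 10.1
eef_pos: [543.3, 7.3, 2.0]
tcp_rot: [-3.14, 0.002, 1.223]
contact_force: [-8.8, -6.7, 16.5]
opening: 0.291
grasp_force: 62.3
```

Both fences are reacting (about -6 N along fixture x, -9 N along y). Press a bit more and ease the downforce.

Emit:
play_rows --dp '[[0.01,0.02,-0.01],[0.02,0.04,-0.01],[0.02,0.04,-0.01],[0.02,0.04,-0.01]]' --rot '[[0,0,0],[0,0,0],[0,0,0],[0,0,0]]'

```text
clock: 10.43
eef_pos: [544.1, 7.0, 2.1]
tcp_rot: [-3.139, 0.003, 1.224]
contact_force: [-9.3, -9.7, 14.7]
opening: 0.293
grasp_force: 62.2
```

Run:
```python
from rig import telemetry, optics, r
from h import *
f=optics.grab_frame("side"); s=telemetry.sense(); a=-.348; F=s["contact_force"]; c,n=np.cos(a),np.sin(a)
print(s["eef_pos"],s["tcp_rot"],F,"ex",F[0]*c+F[1]*n,"ey",-F[0]*n+F[1]*c,s["wrist_torque"],s["clock"])
x,y=345,255; cv2.imwrite("pics/home.png",cv2.resize(f["color"][y-60:y+60,x-80:x+80,::-1],(800,600),interpolation=cv2.INTER_CUBIC))
```

```text
[544.10829329   7.01821534   2.10708623] [-3.13915161e+00  2.64295540e-03  1.22362415e+00] [-8.70213609 -9.10901764 14.227398  ] ex -5.074158299020599 ey -11.530580748574623 [-1.41914574  1.32032937 -0.0459872 ] 10.4833
```

View pics/home.png

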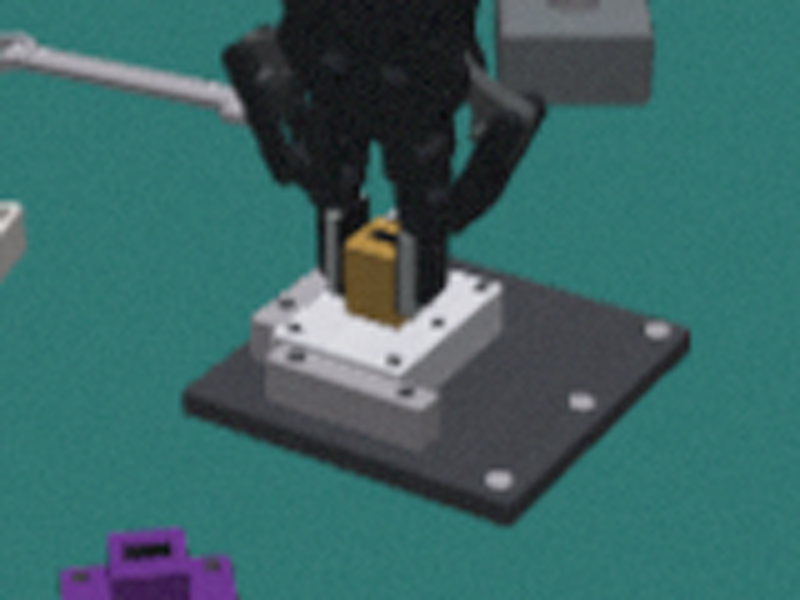

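The block is seated at the short fence (y ≈ -11.5 N), but the x force did not grow while x moved 0.9 mm. That is probably friction only, so I push on in x.

Emit:
play_rows --dp '[[0,0.02,0],[0,0.04,0],[0,0.05,0],[0,0.05,0]]' --rot '[[0,0,0],[0,0,0],[0,0,0],[0,0,0]]'

```text
clock: 10.82
eef_pos: [545.2, 6.6, 2.1]
tcp_rot: [-3.138, 0.003, 1.223]
contact_force: [-12.3, -6.7, 17.1]
opening: 0.292
grasp_force: 62.6
```

Emit:
play_rows --dp '[[0,0.02,-0.01],[0,0.04,-0.01],[0,0.05,-0.01],[0,0.05,-0.01]]' --rot '[[0,0,0],[0,0,0],[0,0,0],[0,0,0]]'

```text
clock: 11.15
eef_pos: [545.3, 6.6, 2.2]
tcp_rot: [-3.134, 0.003, 1.223]
contact_force: [-16.9, -3.3, 20.3]
opening: 0.295
grasp_force: 63.0
```

The x contact is now firm (-15 N, motion stopped). Add push in y and relieve z.

Emit:
play_rows --dp '[[0.02,0,-0.02],[0.04,0.01,-0.03],[0.07,0.02,-0.03],[0.07,0.02,-0.03],[0.07,0.02,-0.03]]' --rot '[[0,0,0],[0,0,0],[0,0,0],[0,0,0],[0,0,0]]'

```text
clock: 11.57
eef_pos: [545.3, 6.7, 2.4]
tcp_rot: [-3.132, 0.007, 1.224]
contact_force: [-17.8, -18.3, 14.3]
opening: 0.294
grasp_force: 62.0
```

Emit:
play_rows --dp '[[0,0,0],[0,0,0],[0,0,0],[0,0,0],[0,0,0]]' --rot '[[0,0,0],[0,0,0],[0,0,0],[0,0,0],[0,0,0]]'

```text
clock: 11.98
eef_pos: [545.3, 6.7, 2.4]
tcp_rot: [-3.132, 0.007, 1.224]
contact_force: [-18.4, -17.1, 12.9]
opening: 0.295
grasp_force: 62.0
```

Run:
```python
from rig import telemetry, optics, r
from h import *
f=optics.grab_frame("side"); s=telemetry.sense(); a=-.348; F=s["contact_force"]; c,n=np.cos(a),np.sin(a)
print(s["eef_pos"],s["tcp_rot"],F,"ex",F[0]*c+F[1]*n,"ey",-F[0]*n+F[1]*c,s["wrist_torque"],s["clock"])
x,y=345,255; im=cv2.resize(f["color"][y-30:y+30,x-40:x+40,::-1],(800,600),interpolation=cv2.INTER_CUBIC)
# predicted block top outline at home
E=np.array([[c,n],[-n,c]]); C=np.array([585.6,30.8])
q=[np.r_[C+np.array(v)@E,34] for v in [(0,0),(-60,0),(-60,-80),(0,-80)]]
p=(proj(f,q)-[x-40,y-30])*10+4.5
cv2.polylines(im,[p.astype(np.int32)],True,(0,0,255),1); cv2.imwrite("pics/home2.png",im)
```

```text
[545.25379439   6.6858147    2.42555653] [-3.13238845  0.0067718   1.2235964 ] [-17.90902658 -17.06802596  13.08427809] ex -11.0149886397747 ey -22.15221814323649 [-2.8560818   2.65183082 -0.32641472] 12.0333
```

View pics/home2.png

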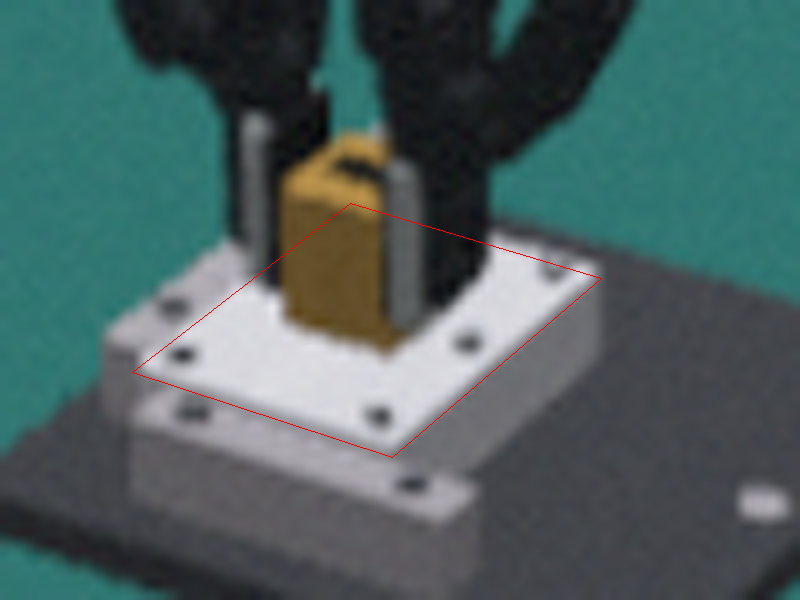

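The block matches the predicted home outline (red) to within a pixel. Even out the forces with slightly more x push.

Emit:
play_rows --dp '[[0,0.03,0],[0,0.06,0],[-0.01,0.06,0],[-0.01,0.06,0],[-0.01,0.06,0]]' --rot '[[0,0,0],[0,0,0],[0,0,0],[0,0,0],[0,0,0]]'

```text
clock: 12.45
eef_pos: [545.2, 6.6, 2.4]
tcp_rot: [-3.128, 0.007, 1.223]
contact_force: [-25.3, -9.1, 20.7]
opening: 0.288
grasp_force: 63.0
```

Emit:
play_rows --dp '[[0,0,0],[0,0,0],[0,0,0],[0,0,0],[0,0,0]]' --rot '[[0,0,0],[0,0,0],[0,0,0],[0,0,0],[0,0,0]]'

```text
clock: 12.87
eef_pos: [545.2, 6.6, 2.4]
tcp_rot: [-3.128, 0.007, 1.223]
contact_force: [-24.7, -10.2, 22.4]
opening: 0.297
grasp_force: 63.0
```

About 20 N on the long fence and 18 N on the short, steady, with tilt near 0.013 rad. Handing in.

```bash
python3 -c "
from rig import r
print(r.sign_off())"
```

```text
the job is handed in; nothing more can be done
None
```

The job is handed in, but the rig gave no verdict: the plunger was pressed to its stop and sprang back up, and the block lies flat in the corner, still held at about 20 N towards the long fence and 18 N towards the short one (wrist readings).

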